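# Zero the argon skid's metering valve and hold it two turns open

## Task

First shut the yellow lever valve on the argon skid: swing it square across the pipe, home against its stop, so that no gas blows out of the open outlet. Then crank the red hand wheel clockwise by its black handle until the valve is closed on its stop, and back it off exactly two full turns. Finish with the black handle still gripped in the fingers and the wheel at rest, so that the wheel cannot turn while I tighten its lock nut; leave everything else on the bench where it lies.

Things in the scene. Friction and masses are not known exactly. Their poses are not given: they have to be found in the camera images.
- gas_skid: argon metering skid, fixed: plate 136 x 310 mm, 14 mm high. Origin: centre of its underside, on the bench. +y along the pipe (55 mm above the bench) from the gas cylinder's neck to the open outlet at -y; -x is the front, +z up. From +y to -y: ball valve with yellow lever, gauge (top at 127 mm), wheel valve. Behind the pipe a grey gas cylinder, top at 81 mm
- lever (a joint): yellow lever of the ball valve, turning level about a vertical axis: 0 = shut, against the stop, lever square across the pipe and pointing to the skid's -x; grows clockwise seen from above to 1.571 = open, along the pipe and pointing to the skid's +y. Starts somewhere open. Friction only (about 0.25 N m, it stays where it is left)
- lever_pivot (a point): point on the lever's vertical axis at the middle height of the yellow grip, 90 mm above the bench; fixed to the skid
- lever_grip (a point): middle of the lever's yellow grip, 66 mm from the pivot. The grip is 62 mm long (along the lever, towards and away from the pivot), 20 mm wide and 11 mm thick (height); at least 17 mm free below it
- valve_wheel (a joint): red hand wheel, turns level about a vertical axis: 0 = closed, on its stop; grows counterclockwise seen from above as it opens, 6.283 a turn, to a stop at 21.99 (3.5 turns). Starts 0.2 to 1.1 turns open. Friction about 0.12 N m, stays where it is left. The wheel keeps its height; the thin stem in its middle rises 3 mm a turn
- wheel_centre (a point): centre of the red wheel, 151 mm above the bench, fixed to the skid. Rim 106 mm across its centre line, 11 mm thick; hub 27 mm across, its top 158 mm above the bench, the stem's top never above 171 mm
- grip_handle: black upright crank handle on the wheel's rim, 53 mm from the wheel's axis: a sleeve 20 mm in diameter and 56 mm tall that revolves freely on its pin, so that it may be gripped and carried round without turning the hand. Origin: centre of its underside, 160 mm above the bench (its top is at 216 mm)
- handle_mid (a point): centre of the black handle, half way up, 188 mm above the bench
- spanner: steel spanner 160 mm long, lying loose in front of the skid, to the left; leave it
- mug: striped mug, 86 mm wide, 90 mm tall; leave it
- sample_a: round steel sample 42 mm wide, 22 mm tall; leave it
- calliper: calliper 242 mm long, lying flat; leave it
- hex_key: L-shaped hex key 72 mm long, lying flat; leave it

How it is judged (in metres and radians):
On the way, in this order (a step that is already met when the one before it is completed fails the run):
1. the lever is shut, against its stop (value of joint lever below 0.1 rad), for 0.2 s.
2. the wheel valve is closed on its stop (value of joint valve_wheel below 0.08 rad), for 0.1 s.
At the end, for the whole second after the job is handed in: lever still shut (within 0.1 rad of its stop); wheel two turns open from its stop (12.566 rad, within 0.26 rad = 15 degrees) and at rest; the black handle still held between the fingers (more than 5 N, grasp point within 18 mm of the handle's axis and 40 mm of its middle) (value of joint lever below 0.1 rad and value of joint valve_wheel between 12.306 and 12.826 rad and velocity of joint valve_wheel between -0.05 and 0.05 rad/s and distance between the grasp point and handle_mid below 0.04 m and horizontal distance between the grasp point and handle_mid below 0.018 m and contact force between the fingers and grip_handle above 5 N); the arm keeps its last pose, push and grip.
It fails at once if another thing on the bench is moved by more than 30 mm (distance of any of spanner, mug, sample_a, calliper, hex_key from where it was at the start of the episode above 0.03 m).
It also fails if it takes over 72 s, if anything falls off the work surface, if the arm or the gripper's body presses on something with over 40 N, if the wrist force passes 120 N, or if a joint passes its speed limit or range.

## Robot

A 7-joint arm with a two-finger parallel gripper is mounted at the origin on a cart in front of the work surface, level with it; the furniture and walls round the work are solid. World frame = base frame: x ahead of the robot, y to its left, z up, the work surface at z = 0. Lengths are in mm, angles in rad, forces in N, time in s.
With the tool pointing down it reaches from about 425 to 800 mm from the base axis. Payload 8.3 kg.
Tool frame: the origin (TCP) lies at the very end of the fingers, on their centre line; the grasp point (between the pads) lies 19 mm behind it; z points along the fingers, x is the direction in which the jaws open and shut, and the axes are right-handed (so a half turn about z gives the same grasp; the last joint's range is limited). The gripper opens to 85 mm and grips with 20 to 120 N. Pads are 22 mm wide; open, the fingers measure 114 mm over their backs; the gripper's body (76 mm by 85 mm) begins 54 mm behind the grasp point. The pads swing forward as they close: fully open they stand 13 mm farther back than shut.
Start: joints at [-1.191, 0.383, 0.016, 1.37, -0.006, 1.388, -0.046], TCP at [267.74, 564.726, 198.679] pointing down, gripper open.
Joint ranges: [-2.95, 2.95], [-0.25, 2.06], [-1.52, 1.56], [0.18, 2.33], [-1.44, 4.58], [0.02, 2.06], [-3.01, 3.01]. Speed limits (rad/s): [2.39, 2.39, 3.01, 3.01, 3.14, 3.14, 3.14].

## Interface

Orientations are given as a 3x3 rotation matrix whose columns are the frame's x, y, z axes.
In Python, from plant import ctrl, cams gives the robot as it stands.
- The arm moves only by the tool servo_tool, never from a script. Its argument "plan" is one flat list of numbers, 6 for each row, row after row: the shift along the world's x, y, z in m, then the turn, a rotation vector about the world's x, y, z in degrees. A call has exactly 10 rows; each row shifts and turns the commanded pose from where the row before left it; what a row does not reach is not made up. A row lasts 1/12 s, in which the tool goes at most 41.7 mm and 7.16 degrees, less where a joint would pass 70% of its speed; a pose out of reach is approached as far as the arm can. A call is refused whole if a number of a shift passes 0.0417 or a number of a turn 7.16, either way. A call with a gripper value outside its range is refused whole. "fingers" is the gripper command: -1 is fully open, 1 is shut, values between are in proportion, set as the call begins (left out, the last holds). The fingers move at their own pace and stop on an object; "force" is the grip in N (left out, the last holds). Time passes only in rows, so rows that do not move let the fingers close, or fill a call up. It gives the time, the measured TCP pose, the force and the opening at its end, in the units of the state.
- ctrl.read_state(): the state, without advancing time (a new reading comes with each control period).
- cams.camera(name): name is "scene" or "top" or "wrist"; returns the picture (384x512x3 uint8, blue, green, red); there is no depth.
- cams.camera_info(name): a dict with "camera_matrix" (3x3 intrinsics, pixels), "k1" (the pictures are not rectified: a ray, as slopes to the right and down, at radius r is drawn at 1 + k1 r^2 times it, then the intrinsics apply), "view" (4x4, takes a point from world to camera coordinates). Camera axes: x right, y down, z forward; pixel columns grow to the right and rows downward; lengths in mm; the calibration is good to about 2 mm. A picture is of the moment at which its call begins: read the wrist's pose just before it. camera_info takes no time and is no camera call; for the wrist camera it gives the pose at the moment of the call.
- ctrl.close_job(): hands the job in, once; it reports no verdict.
The state is a dict: "clock": time; "joint_positions": joint angles; "qvel": joint speeds; "joint_torque": joint torques, N m; "position": TCP position; "orientation": TCP orientation; "wrist_force": force on the tool from outside, world axes, zero at the start; "wrist_torque": the same for the moment, N m; "grip_width": finger opening in mm.
Only numpy, scipy, OpenCV 4.12 (cv2) and the standard library are available. Lean on these libraries where they do the work, as an engineer would, in place of code of your own. Each camera call takes 0.05 s, during which the arm holds its last target.

## Working session

There is one attempt and no reset: what is moved stays moved. The work goes in short steps, Python scripts to look and compute and a tool call to move; the robot and the scene stay as the last step left them, time stands still between calls to the robot, and variables do not carry over. Pictures are saved under pics/ and viewed, and the job is handed in when it is done.

Besides the shell and the picture viewer there is one more tool, called after "Call:" as name(argument=value, ...) on one line, values as JSON. servo_tool: Moves the arm, as the interface text tells. Its arguments: {"type":"object","properties":{"plan":{"type":"array"},"fingers":{"type":"number"},"force":{"type":"number"}},"required":["plan"]}

```bash
mkdir -p pics; ls
python3 - <<'E'
from plant import ctrl, cams
import cv2
s=ctrl.read_state();print(s)
for n in ["scene","top","wrist"]:
    i=cams.camera_info(n);print(n,i)
    cv2.imwrite(f"pics/a_{n}.png",cams.camera(n))
E
```

```text
pics
{'clock': 0.0, 'joint_positions': array([-1.19090188,  0.38424702,  0.016418  ,  1.37117503, -0.00630287,
        1.38820368, -0.04650165]), 'qvel': array([-0.00111781, -0.00115615, -0.00060218, -0.00021037,  0.00063535,
       -0.00135292,  0.00097266]), 'joint_torque': array([ 9.82336787e-04, -6.27605367e+01,  8.44692998e-01, -3.71809924e+01,
        1.66422862e-02,  1.45035284e-02, -3.38665177e-05]), 'position': array([267.53603026, 564.20579903, 197.66430736]), 'orientation': array([[ 4.28446658e-01,  9.03566719e-01, -8.03643964e-04],
       [ 9.03564901e-01, -4.28447409e-01, -1.81300926e-03],
       [-1.98249401e-03,  5.06332806e-05, -9.99998034e-01]]), 'wrist_force': array([-0.23922606, -0.41000415, -0.49134368]), 'wrist_torque': array([-0.0034423 ,  0.04146509,  0.01586428]), 'grip_width': 85.58126164649157}
scene {'camera_matrix': array([[473.14954329,   0.        , 256.28172172],
       [  0.        , 473.14954329, 185.16255214],
       [  0.        ,   0.        ,   1.        ]]), 'k1': -0.1656852211950585, 'view': array([[ 8.30709206e-01, -5.56706057e-01, -7.62193890e
[... 699 characters left out ...]
42259126e-03, -9.93884064e-01,
         1.23603276e+03],
       [ 0.00000000e+00,  0.00000000e+00,  0.00000000e+00,
         1.00000000e+00]])}
wrist {'camera_matrix': array([[268.51931494,   0.        , 255.30587021],
       [  0.        , 268.51931494, 196.34655129],
       [  0.        ,   0.        ,   1.        ]]), 'k1': 0.019141778550657452, 'view': array([[ 4.28410016e-01,  9.03584207e-01, -6.62138749e-04,
        -6.23236012e+02],
       [ 8.71142138e-01, -4.12833668e-01,  2.65856611e-01,
        -3.64257495e+01],
       [ 2.39950482e-01, -1.14472452e-01, -9.64012357e-01,
         3.77023625e+02],
       [ 0.00000000e+00,  0.00000000e+00,  0.00000000e+00,
         1.00000000e+00]])}
```

View pics/a_scene.png

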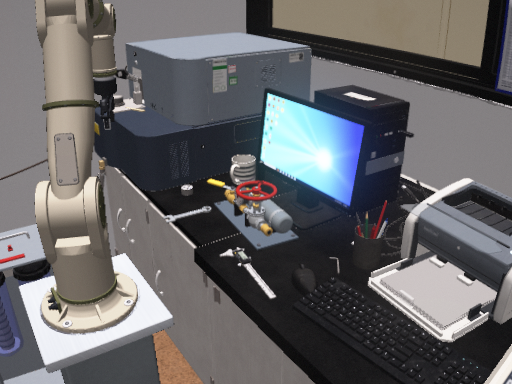

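View pics/a_top.png

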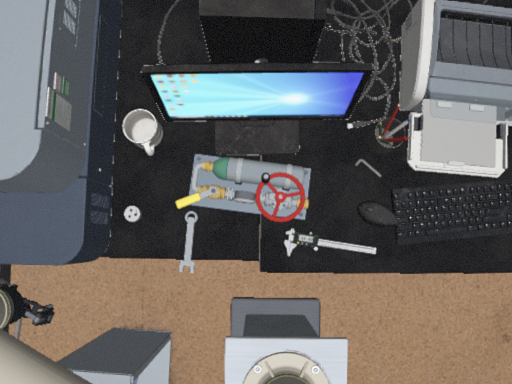

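View pics/a_wrist.png

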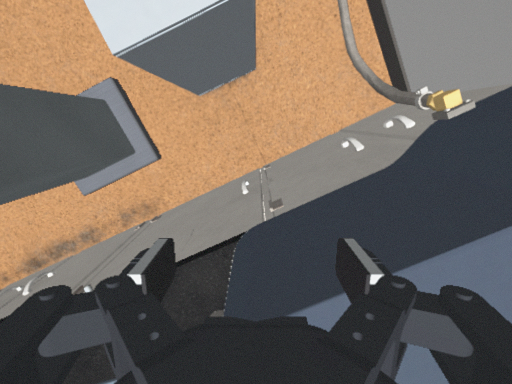

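Run:
```python
import cv2
im=cv2.imread("pics/a_top.png")[140:230,165:325]
cv2.imwrite("pics/b.png",cv2.resize(im,None,fx=5,fy=5,interpolation=cv2.INTER_CUBIC))
im=cv2.imread("pics/a_scene.png")[160:260,180:310]
cv2.imwrite("pics/c.png",cv2.resize(im,None,fx=6,fy=6,interpolation=cv2.INTER_CUBIC))
```

```text
(no output)
```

View pics/b.png

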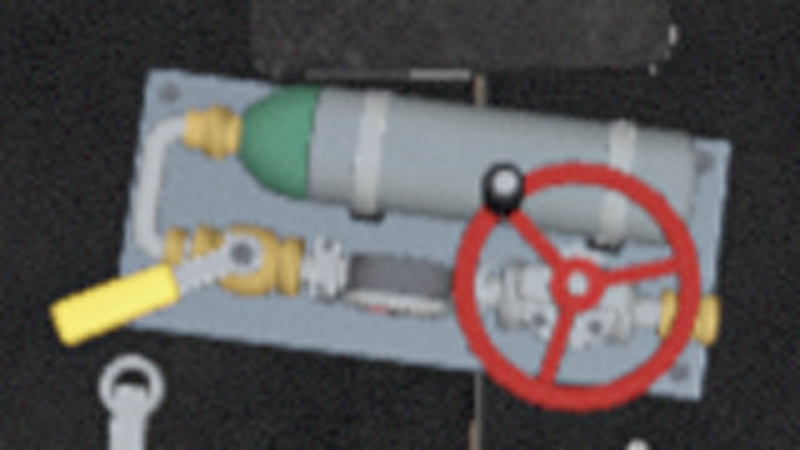

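View pics/c.png

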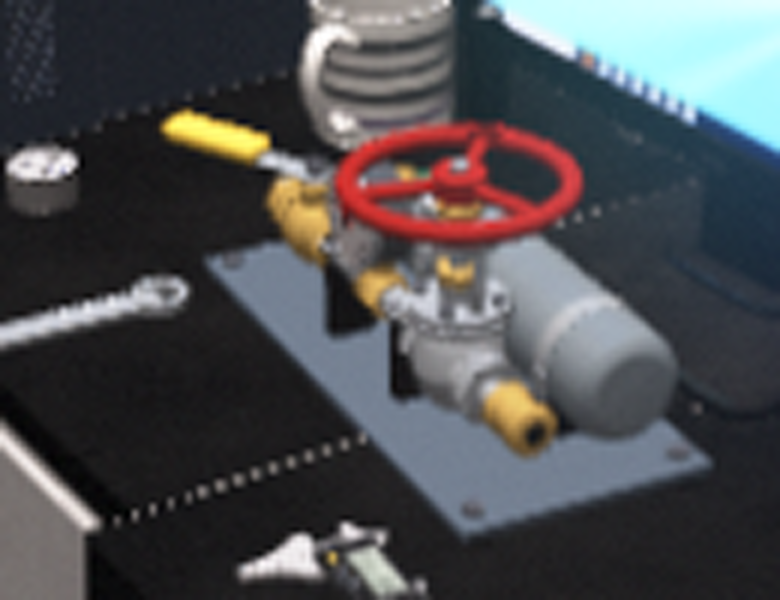

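```bash
cat > h.py <<'E'
import numpy as np, cv2
from plant import ctrl, cams
def ray(name,u,v,info=None):
    i=info or cams.camera_info(name);K=i["camera_matrix"]
    p=cv2.undistortPoints(np.array([[[u,v]]],float),K,np.array([i["k1"],0,0,0,0.]))[0,0]
    R=i["view"][:3,:3];t=i["view"][:3,3]
    return -R.T@t, R.T@np.array([p[0],p[1],1])
def atz(name,u,v,z,info=None):
    c,d=ray(name,u,v,info); return c+d*(z-c[2])/d[2]
def proj(name,P,info=None):
    i=info or cams.camera_info(name);V=i["view"]
    return cv2.projectPoints(np.array([P],float),cv2.Rodrigues(V[:3,:3])[0],V[:3,3],i["camera_matrix"],np.array([i["k1"],0,0,0,0.]))[0][0,0]
E
python3 - <<'E'
from h import *
f=lambda cx,cy,z:atz("top",165+(cx+.5)/5-.5,140+(cy+.5)/5-.5,z)
cs=[f(x,y,14) for x,y in [(150,70),(731,143),(700,400),(122,325)]]
print(np.round(cs,1)); c=sum(cs)/4; print("centre",c)
y=(cs[0]-cs[1]+cs[3]-cs[2])[:2]; x=(cs[0]-cs[3]+cs[1]-cs[2])[:2]
print("y ang",np.degrees(np.arctan2(y[1],y[0])),"x ang",np.degrees(np.arctan2(x[1],x[0])))
for n,a in dict(pivot=(242,252,97),grip=(115,305,95),tip=(62,325,95),inner=(170,280,95),wheel=(577,284,160),rimL=(456,290,155),rimR=(698,285,155),rimT=(582,163,155),rimB=(576,410,155),handle=(503,186,216),handlewhite=(507,184,216)).items(): print(n,np.round(f(*a),1))
E
```

```text
[[628.3 247.   14. ]
 [593.6 -60.4  14. ]
 [458.1 -44.5  14. ]
 [492.9 257.9  14. ]]
centre [543.20930343  99.99743096  14.        ]
y ang 83.50025876205777 x ang -5.65056151407396
pivot [523.8 188.7  97. ]
grip [496.9 250.6  95. ]
tip [486.7 276.4  95. ]
inner [509.6 223.9  95. ]
wheel [504.7  27.6 160. ]
rimL [501.5  83.6 155. ]
rimR [505.5 -29.  155. ]
rimT [562.   25.5 155. ]
rimB [446.6  27.3 155. ]
handle [542.7  63.6 216. ]
handlewhite [543.6  61.8 216. ]
```

Run:
```python
from h import *
def tri(a,b):
    c1,d1=ray("scene",*a);c2,d2=ray("top",*b)
    A=np.stack([d1,-d2],1);s=np.linalg.lstsq(A,c2-c1,rcond=None)[0]
    p,q=c1+d1*s[0],c2+d2*s[1];return np.round((p+q)/2),np.linalg.norm(p-q).round(1)
print("mon top-left",tri((265,89),(145,69)),"mon botleft",tri((260,158),(163,121)),"mon botright",tri((356,207),(360,121)), "top right", tri((367,126),(370,66)))
print("mug",atz("top",143,128,90),"spanner ring",atz("top",191,217,5),"spanner far",atz("top",187,270,5))
print("box lower front edge", [atz("top",108,258,z).round() for z in (0,150,200)],"topbox",tri((187,63),(76,194)),atz("top",55,230,300).round())
print("sample",atz("top",132,214,22))
print("lowbox corner", tri((129,152),(108,258)))
```

```text
mon top-left (array([735., 312., 351.]), np.float64(10.6)) mon botleft (array([700., 312., 109.]), np.float64(15.9)) mon botright (array([ 697., -170.,  126.]), np.float64(3.5)) top right (array([ 751., -140.,  343.]), np.float64(11.4))
mug [678.72099792 369.91660189  90.        ] spanner ring [460.96728403 252.92810781   5.        ] spanner far [322.6712146  259.93800032   5.        ]
box lower front edge [array([349., 472.,   0.]), array([355., 427., 150.]), array([357., 412., 200.])] topbox (array([482., 395., 453.]), np.float64(10.1)) [416. 496. 300.]
sample [465.35569557 405.69130379  22.        ]
lowbox corner (array([321., 434., 174.]), np.float64(75.7))
```

Run:
```python
import cv2
im=cv2.imread("pics/a_scene.png")[0:230,70:380]
cv2.imwrite("pics/d.png",cv2.resize(im,None,fx=2.5,fy=2.5,interpolation=cv2.INTER_CUBIC))
```

```text
(no output)
```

View pics/d.png

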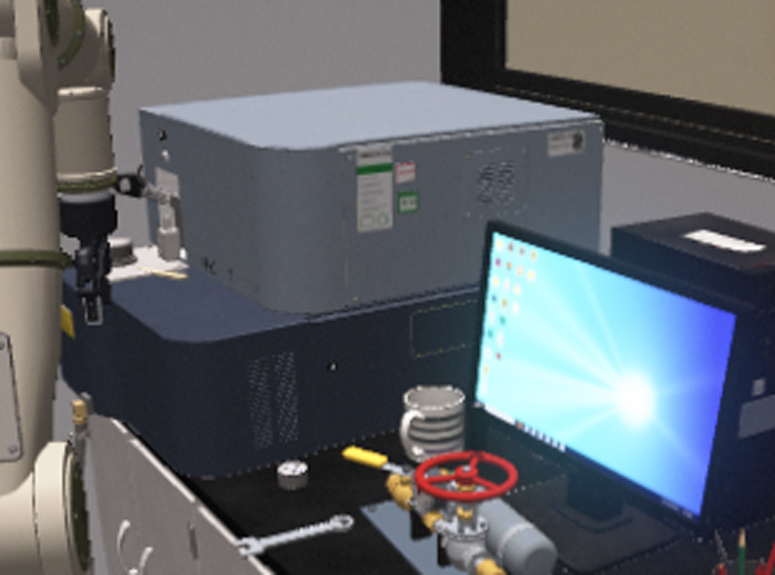

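Call:
servo_tool(plan=[0,0,0.03,0,0,0,0,0,0.03,0,0,0,0,-0.0335,0,0,0,0,0,-0.0335,0,0,0,0,0,-0.0335,0,0,0,0,0,-0.0335,0,0,0,0,0.015,-0.0275,0,0,0,0,0.015,-0.0275,0,0,0,0,0.015,-0.0275,0,0,0,0,0.015,-0.0275,0,0,0,0], fingers=1)

```text
clock: 0.98
position: [328.0, 319.1, 258.6]
orientation: [[0.428, 0.904, -0.0], [0.904, -0.428, 0.0], [0.0, -0.0, -1.0]]
wrist_force: [0.7, 1.3, 0.6]
grip_width: 0.3
```

Call:
servo_tool(plan=[0.03,-0.002,0,0,0,0,0.03,-0.002,0,0,0,0,0.03,-0.002,0,0,0,0,0.03,-0.002,0,0,0,0,0.03,-0.002,0,0,0,0,0.03,-0.002,0,0,0,0,0.03,-0.002,0,0,0,0,0,0,0,0,0,0,0,0,0,0,0,0,0,0,0,0,0,0])

```text
clock: 1.82
position: [537.3, 306.9, 258.1]
orientation: [[0.428, 0.904, -0.001], [0.904, -0.428, -0.0], [-0.001, -0.001, -1.0]]
wrist_force: [-0.4, 0.2, -0.1]
grip_width: 0.0
```

Call:
servo_tool(plan=[0,0,-0.03,0,0,0,0,0,-0.03,0,0,0,0,0,-0.03,0,0,0,0,0,-0.03,0,0,0,0,0,-0.03,0,0,0,0,0,-0.03,0,0,0,0,-0.012,0,0,0,0,0,-0.012,0,0,0,0,0,-0.012,0,0,0,0,0,0,0,0,0,0])

```text
clock: 2.65
position: [540.0, 266.9, 81.7]
orientation: [[0.433, 0.902, 0.004], [0.902, -0.433, 0.0], [0.002, 0.003, -1.0]]
wrist_force: [0.4, -1.0, -0.1]
grip_width: 0.4
```

Run:
```python
from h import *
for n in ("top","scene","wrist"):
    print(proj(n,[523.8,188.7,97]),proj(n,[541,63,216]))
    im=cams.camera(n)
    if n=="top": im=im[100:260,130:340]
    if n=="scene": im=im[120:250,170:330]
    if n!="wrist": im=cv2.resize(im,None,fx=3.7,fy=3.7,interpolation=cv2.INTER_CUBIC)
    cv2.imwrite(f"pics/e_{n}.png",im)
```

```text
[212.98098735 189.98317903] [265.45463879 177.54731488]
[233.2022593  185.60969286] [260.51402939 161.86899693]
[134.23267088 259.0126018 ] [-467.44983175  744.55723333]
```

View pics/e_top.png

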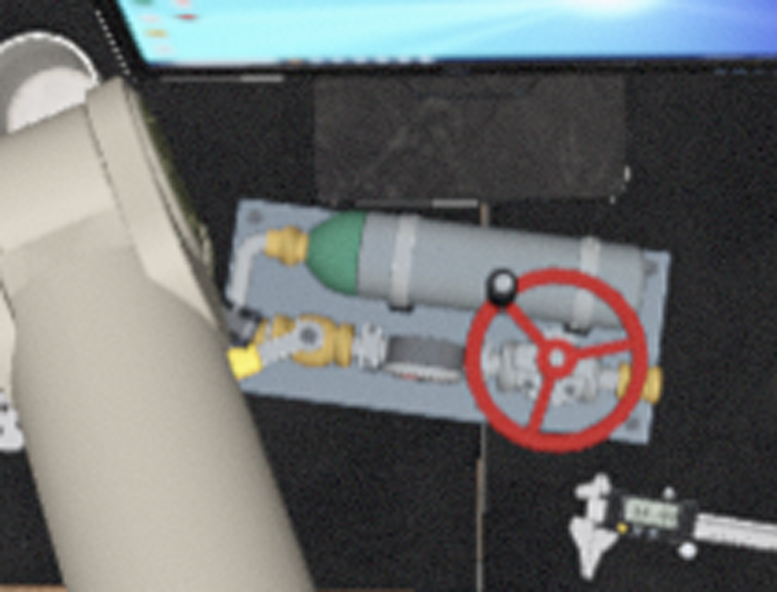

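View pics/e_scene.png

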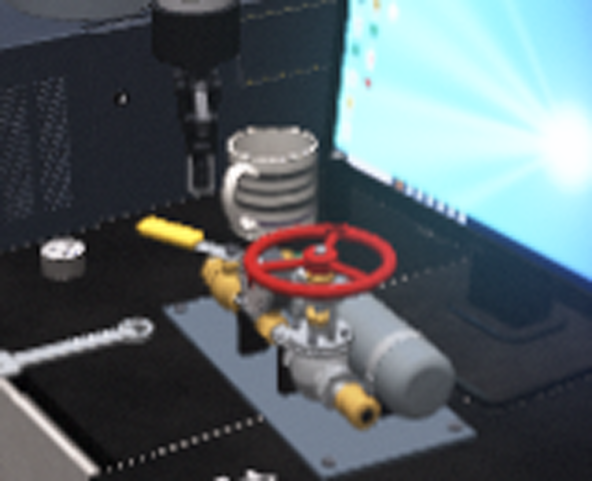

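View pics/e_wrist.png

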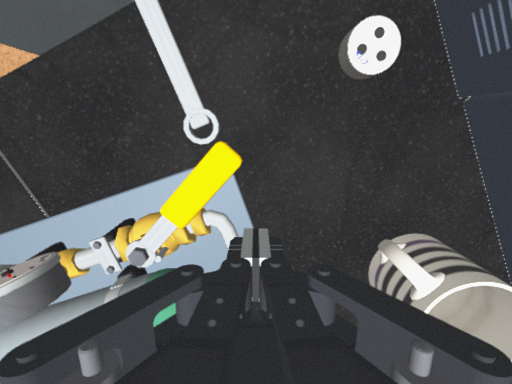

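Run:
```python
import numpy as np
p=np.array([523.8,188.7]);prev=np.array([539,267])
for d,th in [(36,113)]+[(28,t) for t in range(117,176,6)]+[(28,174),(25,175),(22,176)]:
    t=np.radians(th);c=p+70*np.array([np.cos(t),np.sin(t)])+d*np.array([np.sin(t),-np.cos(t)])
    print(d,th,c.round(1),((c-prev)/1000).round(4));prev=c
```

```text
36 113 [529.6 267.2] [-0.0094  0.0002]
28 117 [517.  263.8] [-0.0126 -0.0034]
28 123 [509.2 262.7] [-0.0078 -0.0011]
28 129 [501.5 260.7] [-0.0077 -0.0019]
28 135 [494.1 258. ] [-0.0074 -0.0027]
28 141 [487.  254.5] [-0.0071 -0.0035]
28 147 [480.3 250.3] [-0.0067 -0.0042]
28 153 [474.1 245.4] [-0.0062 -0.0049]
28 159 [468.5 239.9] [-0.0057 -0.0055]
28 165 [463.4 233.9] [-0.0051 -0.0061]
28 171 [459.  227.3] [-0.0044 -0.0066]
28 174 [457.1 223.9] [-0.0019 -0.0034]
25 175 [456.2 219.7] [-0.0009 -0.0042]
22 176 [455.5 215.5] [-0.0007 -0.0042]
```

Call:
servo_tool(plan=[-0.0095,0,0,0,0,0,-0.0125,-0.0035,0,0,0,0,-0.0078,-0.001,0,0,0,0,-0.0077,-0.002,0,0,0,0,-0.0074,-0.0027,0,0,0,0,-0.007,-0.0035,0,0,0,0,-0.0067,-0.0042,0,0,0,0,-0.0062,-0.005,0,0,0,0,-0.0057,-0.0055,0,0,0,0,-0.005,-0.006,0,0,0,0])

```text
clock: 3.63
position: [461.7, 236.7, 78.7]
orientation: [[0.429, 0.904, -0.0], [0.904, -0.429, -0.0], [-0.0, -0.0, -1.0]]
wrist_force: [0.2, -0.4, -0.6]
grip_width: -0.1
```

Call:
servo_tool(plan=[-0.0044,-0.0066,0,0,0,0,-0.001,-0.003,0,0,0,0,0,-0.002,0,0,0,0,0,-0.002,0,0,0,0,0,0,0,0,0,0,0,0,0,0,0,0,0,0,0,0,0,0,0,0,0,0,0,0,0,0,0,0,0,0,0,0,0,0,0,0])

```text
clock: 4.47
position: [456.8, 223.8, 78.6]
orientation: [[0.428, 0.904, -0.0], [0.904, -0.428, -0.0], [-0.0, -0.0, -1.0]]
wrist_force: [0.1, 0.0, 0.2]
grip_width: -0.1
```

Run:
```python
from h import *
s=ctrl.read_state();print(s["position"],s["wrist_force"])
for n in ("wrist",):
    print(proj(n,[523.8,188.7,97]))
    cv2.imwrite(f"pics/f_{n}.png",cams.camera(n))
```

```text
[456.82329889 223.83680705  78.58761962] [0.08434126 0.00548286 0.21895359]
[252.50851713 331.00985576]
```

View pics/f_wrist.png

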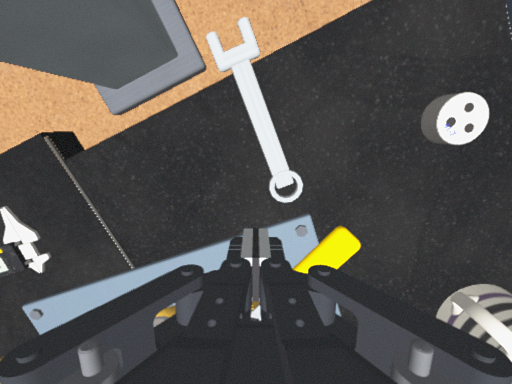

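Run:
```python
from h import *
for z in (60,80,95,): print(atz("wrist",345,240,z).round(1))
print(proj("wrist",[427,199,95]),proj("wrist",[486,276,95]),proj("wrist",[456.8,223.8,78.6]))
im=cams.camera("top")[130:240,150:280]
cv2.imwrite("pics/g.png",cv2.resize(im,None,fx=5,fy=5,interpolation=cv2.INTER_CUBIC))
im=cams.camera("scene")[120:250,170:330]
cv2.imwrite("pics/g2.png",cv2.resize(im,None,fx=4,fy=4,interpolation=cv2.INTER_CUBIC))
```

```text
[507.7 276.   60. ]
[496.3 273.4  80. ]
[487.8 271.4  95. ]
[200.09071432 204.26434731] [350.83716058 234.80439021] [256.87577482 219.79377878]
```

View pics/g2.png

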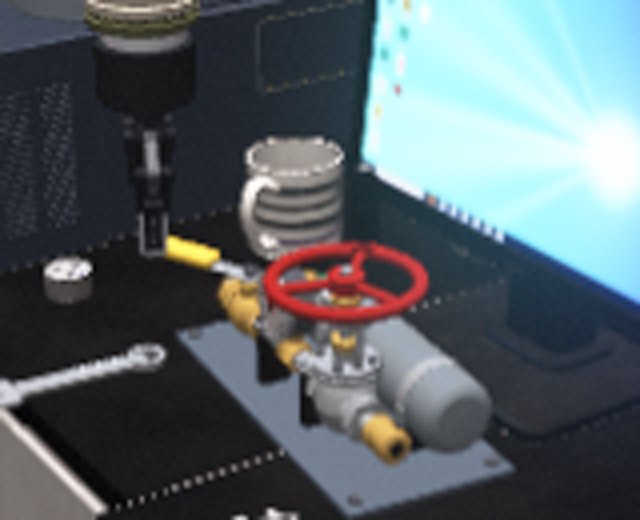

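View pics/g.png

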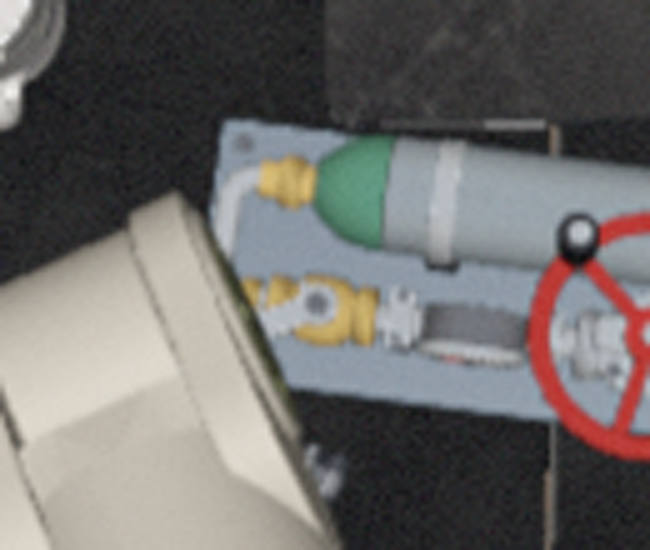

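Run:
```python
from h import *
P=ctrl.read_state()["position"];print(P)
print("tcp scene",proj("scene",P),"in g2",(proj("scene",P)-[170,120])*4)
for z in (60,80,95): print(z,"tip scene",proj("scene",atz("top",165+62/5,140+325/5,z)))
im=cv2.imread("pics/a_scene.png")[170:210,195:265]
cv2.imwrite("pics/h1.png",cv2.resize(im,None,fx=10,fy=10,interpolation=cv2.INTER_CUBIC))
im=cams.camera("scene")[170:210,195:265]
cv2.imwrite("pics/h2.png",cv2.resize(im,None,fx=10,fy=10,interpolation=cv2.INTER_CUBIC))
```

```text
[456.82785248 223.79029768  78.65310819]
tcp scene [209.24060543 192.03248631] in g2 [156.96242171 288.12994526]
60 tip scene [209.49593638 188.46445113]
80 tip scene [209.32951714 183.36273168]
95 tip scene [209.20426452 179.48574868]
```

View pics/h1.png

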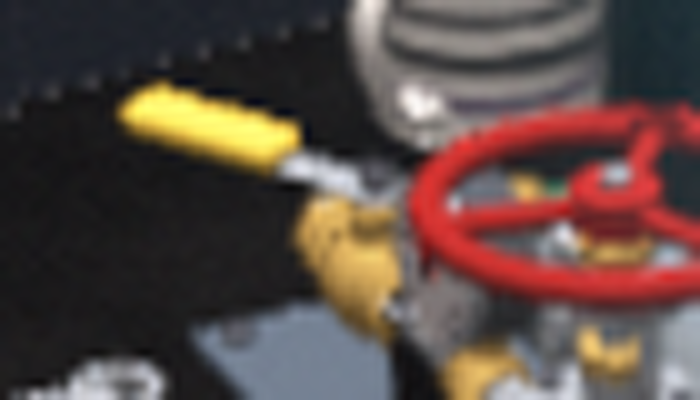

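View pics/h2.png

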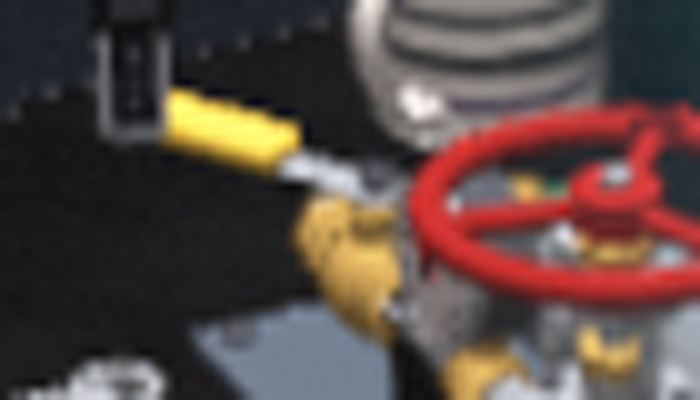

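Run:
```python
from h import *
P=ctrl.read_state()["position"]
for dz in (0,10,20,30,40,60,73): print(dz,proj("wrist",P+[0,0,dz]).round(1),((proj("scene",P+[0,0,dz])-[195,170])*10).round(0))
c,d=ray("wrist",256,196);print("cam",c,d/np.linalg.norm(d))
im=cams.camera("wrist")[190:330,180:340]
cv2.imwrite("pics/i.png",cv2.resize(im,None,fx=4.5,fy=4.5,interpolation=cv2.INTER_CUBIC))
im=cams.camera("scene")[100:210,160:265]
cv2.imwrite("pics/i2.png",cv2.resize(im,None,fx=5,fy=5,interpolation=cv2.INTER_CUBIC)*2)
```

```text
0 [256.9 219.8] [142. 220.]
10 [257.1 225.2] [141. 191.]
20 [257.2 231.1] [140. 163.]
30 [257.3 237.8] [138. 133.]
40 [257.5 245.4] [137. 104.]
60 [257.8 263.9] [134.  45.]
73 [258.1 279.3] [132.   6.]
cam [397.44409385 250.47318578 253.6285183 ] [ 0.24055899 -0.1100809  -0.96437211]
```

View pics/i.png

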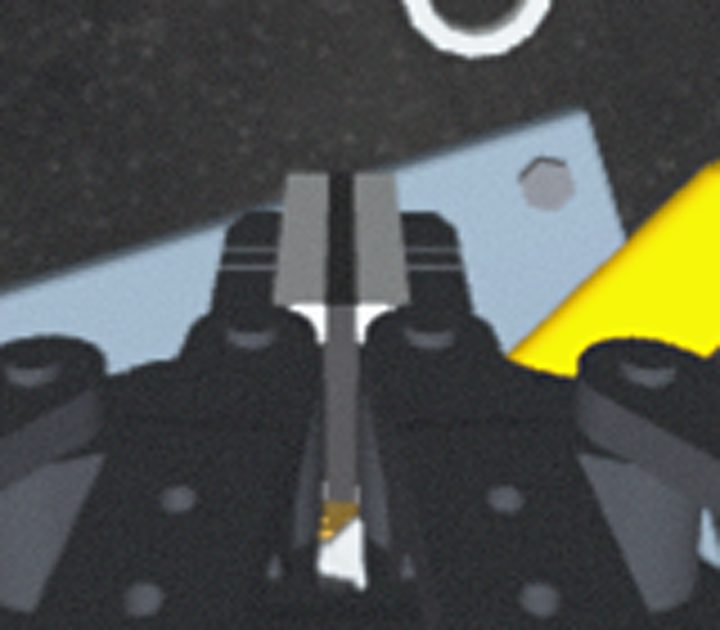

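View pics/i2.png

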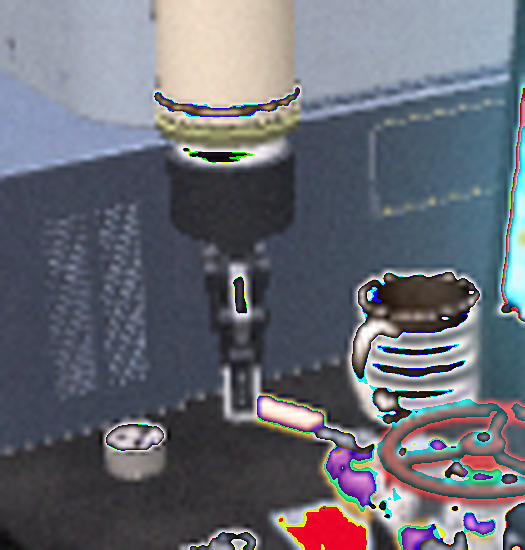

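Run:
```python
from h import *
s=ctrl.read_state();P=s["position"];R=s["orientation"]
for sy in (-11,0,11):
  for dz in (0,13,20,28): print(sy,dz,proj("wrist",P+R@[0,sy,-dz]).round(1),(proj("scene",P+R@[0,sy,-dz])).round(1))
i=cams.camera_info("wrist");print(i["view"])
c=-i["view"][:3,:3].T@i["view"][:3,3];print("cam in tool",R.T@(c-P))
```

```text
-11 0 [256.9 204.6] [205.7 192.3]
-11 13 [257.1 210.7] [205.5 188.5]
-11 20 [257.2 214.3] [205.4 186.5]
-11 28 [257.3 218.9] [205.3 184.1]
0 0 [256.9 219.8] [209.2 192. ]
0 13 [257.  226.9] [209.1 188.3]
0 20 [257.1 231.1] [209.  186.3]
0 28 [257.2 236.4] [208.9 183.9]
11 0 [256.9 234.6] [212.8 191.8]
11 13 [257.  242.5] [212.6 188.1]
11 20 [257.1 247.3] [212.5 186. ]
11 28 [257.2 253.3] [212.4 183.7]
[[ 4.28405363e-01  9.03586041e-01  1.05424983e-03 -3.96840239e+02]
 [ 8.70968482e-01 -4.13250921e-01  2.65777313e-01 -3.10075830e+02]
 [ 2.40588340e-01 -1.12942208e-01 -9.64033873e-01  1.77185089e+02]
 [ 0.00000000e+00  0.00000000e+00  0.00000000e+00  1.00000000e+00]]
cam in tool [  -1.30881921  -65.11925531 -174.95889881]
```

Call:
servo_tool(plan=[0,0,0.03,0,0,0,0,0,0.03,0,0,0,0.0205,0.0115,0,0,0,0,0.0205,0.0115,0,0,0,0,0.0205,0.0115,0,0,0,0,0.0205,0.0115,0,0,0,0,0,0,-0.029,0,0,0,0,0,-0.029,0,0,0,0,0,-0.029,0,0,0,0,0,0,0,0,0])

```text
clock: 5.6
position: [534.9, 267.9, 45.5]
orientation: [[0.428, 0.904, -0.009], [0.904, -0.428, -0.005], [-0.008, -0.006, -1.0]]
wrist_force: [-1.9, -1.1, -1.0]
grip_width: -0.4
```

Call:
servo_tool(plan=[-0.0095,0,0,0,0,0,-0.0125,-0.0035,0,0,0,0,-0.0078,-0.001,0,0,0,0,-0.0077,-0.002,0,0,0,0,-0.0074,-0.0027,0,0,0,0,0,0,0,0,0,0,0,0,0,0,0,0,0,0,0,0,0,0,0,0,0,0,0,0,0,0,0,0,0,0])

```text
clock: 6.43
position: [494.2, 261.1, 51.8]
orientation: [[0.428, 0.904, 0.0], [0.904, -0.428, 0.0], [0.0, -0.0, -1.0]]
wrist_force: [2.3, 1.3, 4.3]
grip_width: -0.2
```

Run:
```python
from h import *
s=ctrl.read_state();print(s["position"],s["wrist_force"])
cv2.imwrite(f"pics/j.png",cams.camera("wrist"))
im=cams.camera("scene")[140:220,180:280]
cv2.imwrite("pics/j2.png",cv2.resize(im,None,fx=6,fy=6,interpolation=cv2.INTER_CUBIC))
```

```text
[494.18167156 261.05397504  51.80437786] [2.29701126 1.28416083 4.33044972]
```

View pics/j.png

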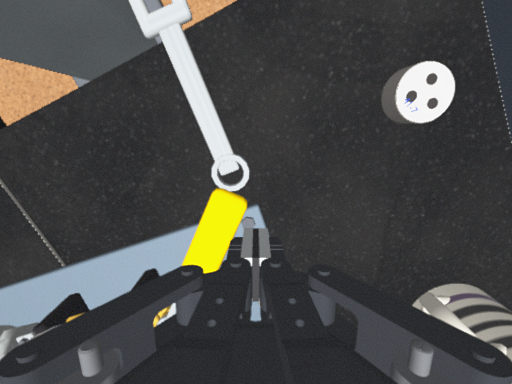

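View pics/j2.png

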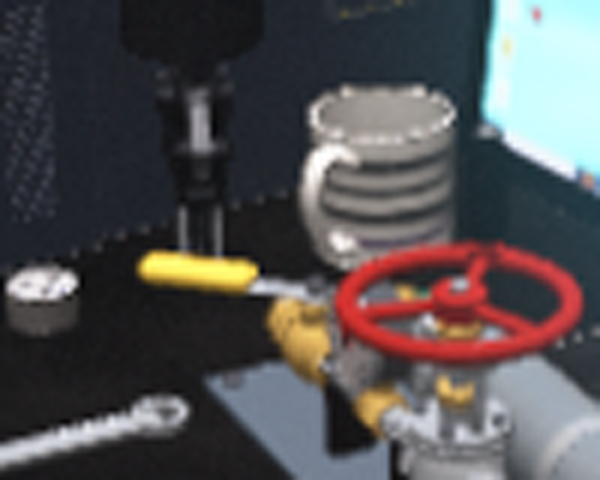

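Call:
servo_tool(plan=[0.001,0.001,-0.005,0,0,0,-0.008,-0.0045,0,0,0,0,-0.0067,-0.0042,0,0,0,0,-0.0062,-0.005,0,0,0,0,-0.0057,-0.0055,0,0,0,0,-0.005,-0.006,0,0,0,0,-0.0044,-0.0066,0,0,0,0,-0.002,-0.0035,0,0,0,0,0,0,0,0,0,0,0,0,0,0,0,0])

```text
clock: 7.37
position: [456.0, 225.5, 46.4]
orientation: [[0.429, 0.903, -0.002], [0.903, -0.429, -0.001], [-0.002, -0.001, -1.0]]
wrist_force: [-0.4, -0.6, -0.8]
grip_width: 0.2
```

Run:
```python
from h import *
s=ctrl.read_state();print(s["position"],s["wrist_force"])
cv2.imwrite(f"pics/k.png",cams.camera("wrist"))
print(proj("wrist",[523.8,188.7,97]),proj("wrist",[427,199.,95]))
```

```text
[455.98924444 225.52298404  46.406773  ] [-0.44505397 -0.62674554 -0.76239387]
[249.62417742 375.02272907] [184.68355379 225.81591744]
```

View pics/k.png

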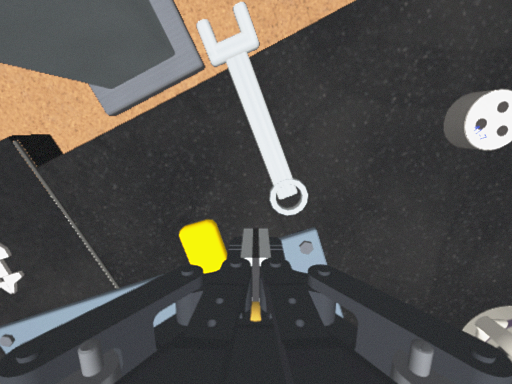

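Call:
servo_tool(plan=[-0.0005,-0.003,0,0,0,0,-0.0005,-0.003,0,0,0,0,0,-0.003,0,0,0,0,0,-0.002,0,0,0,0,0,0,0,0,0,0,0,0,0,0,0,0,0,0,0,0,0,0,0,0,0,0,0,0,0,0,0,0,0,0,0,0,0,0,0,0])

```text
clock: 8.25
position: [455.2, 221.6, 46.9]
orientation: [[0.423, 0.906, 0.001], [0.906, -0.423, 0.007], [0.006, -0.002, -1.0]]
wrist_force: [2.0, 20.7, -7.5]
grip_width: -0.2
```

Call:
servo_tool(plan=[0,0.015,0,0,0,0,0,0.008,0,0,0,0,0,0,0.036,0,0,0,0,0,0.036,0,0,0,0,0,0.036,0,0,0,0,0,0.036,0,0,0,0,0,0.036,0,0,0,0,0,0.036,0,0,0,0,0,0,0,0,0,0,0,0,0,0,0])

```text
clock: 9.08
position: [457.1, 238.2, 264.8]
orientation: [[0.429, 0.903, 0.003], [0.903, -0.429, 0.002], [0.003, 0.002, -1.0]]
wrist_force: [-0.6, -0.4, -1.5]
grip_width: -0.3
```

Call:
servo_tool(plan=[0.0145,-0.029,0,0,0,0,0.0145,-0.029,0,0,0,0,0.0145,-0.029,0,0,0,0,0.0145,-0.029,0,0,0,0,0,0,0,0,0,0,0,0,0,0,0,0,0,0,0,0,0,0,0,0,0,0,0,0,0,0,0,0,0,0,0,0,0,0,0,0], fingers=-1)

```text
clock: 9.92
position: [513.5, 123.3, 262.4]
orientation: [[0.427, 0.904, -0.001], [0.904, -0.427, -0.0], [-0.0, -0.001, -1.0]]
wrist_force: [-0.2, -0.0, -0.1]
grip_width: 85.5
```

Run:
```python
from h import *
s=ctrl.read_state();print(s["position"],s["wrist_force"],s["joint_positions"].round(2))
i=cams.camera_info("wrist")
cv2.imwrite(f"pics/l.png",cams.camera("wrist"))
for p in ([523.8,188.7,97],[427,199.,95],[542.5,63.5,216],[504.5,27.4,160]): print(proj("wrist",p,i))
im=cams.camera("top")[130:240,150:330]
cv2.imwrite("pics/l2.png",cv2.resize(im,None,fx=4.4,fy=4.4,interpolation=cv2.INTER_CUBIC))
```

```text
[513.47436789 123.30143335 262.38213923] [-0.24166299 -0.02803585 -0.1468742 ] [-0.65  0.15  0.41  1.54 -0.06  1.47  0.89]
[306.24460064 160.4026129 ]
[282.89059707  82.21137746]
[210.61971826 255.60444851]
[173.20298372 215.35422733]
```

View pics/l.png

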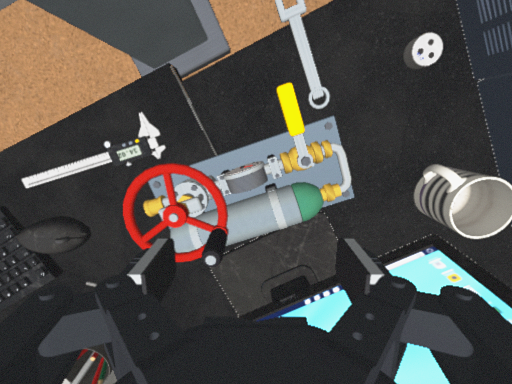

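View pics/l2.png

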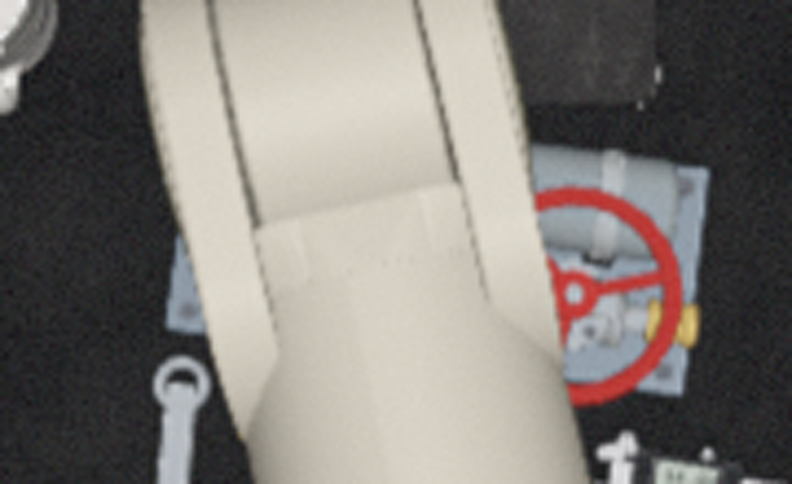

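Run:
```python
from h import *
print(atz("wrist",210.5,259,216),atz("wrist",174,216,160),atz("wrist",305,162,97),atz("wrist",287,86,95))
im=cv2.imread("pics/l.png")[200:320,120:280]
cv2.imwrite("pics/l3.png",cv2.resize(im,None,fx=4.5,fy=4.5,interpolation=cv2.INTER_CUBIC))
```

```text
[545.75681596  61.32464863 216.        ] [505.74278669  27.35269997 160.        ] [525.37009169 186.14921374  97.        ] [433.20005159 201.45398653  95.        ]
```

View pics/l3.png

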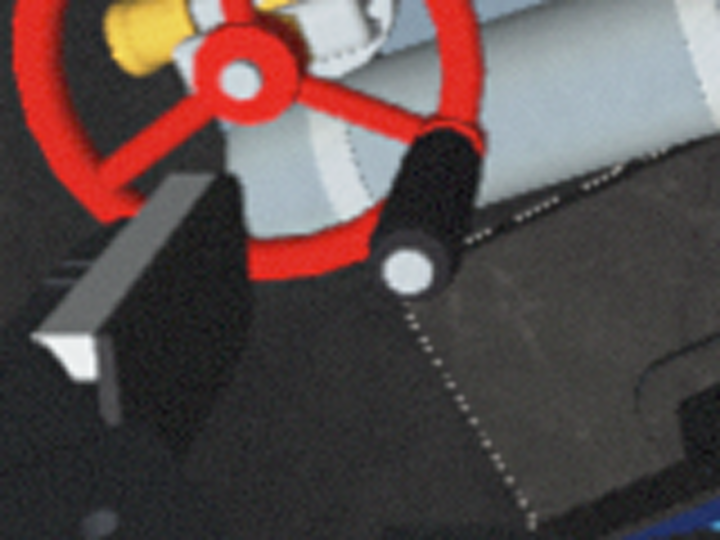

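Call:
servo_tool(plan=[0.015,-0.0304,0,0,0,0,0.015,-0.0304,0,0,0,0,0,0,0,0,0,0,0,0,-0.022,0,0,0,0,0,-0.022,0,0,0,0,0,-0.022,0,0,0,0,0,-0.022,0,0,0,0,0,-0.022,0,0,0,0,0,0,0,0,0,0,0,0,0,0,0])

```text
clock: 10.85
position: [543.2, 61.5, 152.2]
orientation: [[0.428, 0.904, -0.002], [0.904, -0.428, -0.001], [-0.002, -0.002, -1.0]]
wrist_force: [1.0, -0.4, 1.1]
grip_width: 85.6
```

Run:
```python
from h import *
s=ctrl.read_state();print(s["position"],s["wrist_force"],s["joint_positions"].round(2))
cv2.imwrite(f"pics/m.png",cams.camera("wrist"))
im=cams.camera("scene")[90:230,190:340]
cv2.imwrite("pics/m2.png",cv2.resize(im,None,fx=4,fy=4,interpolation=cv2.INTER_CUBIC))
```

```text
[543.17488637  61.53377573 152.21400283] [ 0.99435482 -0.40062896  1.06038473] [-0.55  0.25  0.45  1.67 -0.12  1.24  1.06]
```

View pics/m.png

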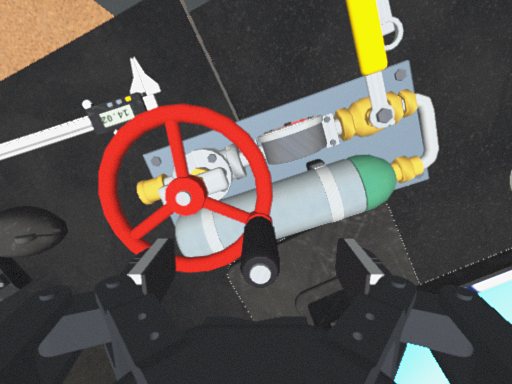

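View pics/m2.png

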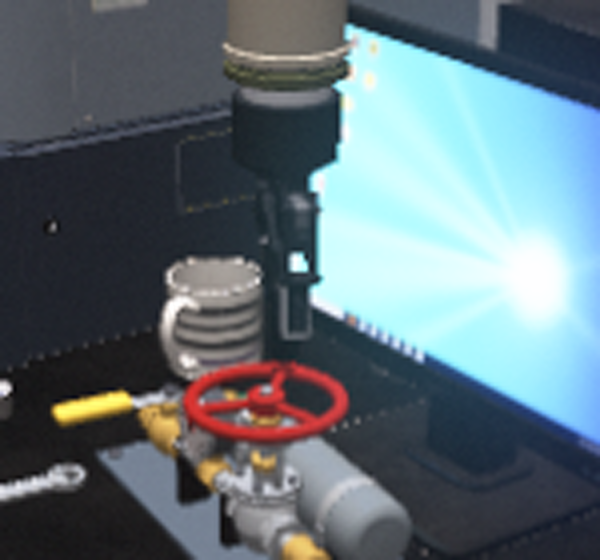

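Run:
```python
from h import *
s=ctrl.read_state();P=s["position"];R=s["orientation"]
print(proj("wrist",[P[0],P[1],216]),atz("wrist",260,274,216))
for sx in (-45,45):
  for z in (150,165,180,195,210): 
    Q=P+R@[sx,0,0];Q[2]=z;print(sx,z,proj("scene",Q).round(1),proj("wrist",Q).round(1))
```

```text
[257.99308711 265.95222512] [549.03083951  60.66133165 216.        ]
-45 150 [264.3 189.5] [193.2 217.8]
-45 165 [264.3 184.6] [188.1 225.7]
-45 180 [264.4 179.8] [182.1 235. ]
-45 195 [264.4 174.8] [174.9 246.2]
-45 210 [264.5 169.9] [166.1 259.9]
45 150 [259.4 176.6] [320.5 217.7]
45 165 [259.4 171.9] [325.9 225.6]
45 180 [259.4 167.3] [332.4 234.9]
45 195 [259.4 162.6] [340.1 246. ]
45 210 [259.5 157.9] [349.5 259.7]
```

Run:
```python
from h import *
print(atz("wrist",184,197,165),atz("wrist",383,117,99), atz("wrist",258,218,160))
# rim fit
im=cv2.imread("pics/m.png");hsv=cv2.cvtColor(im,cv2.COLOR_BGR2HSV)
m=((hsv[...,0]<8)|(hsv[...,0]>172))&(hsv[...,1]>150)&(hsv[...,2]>80)
m=m.astype(np.uint8);m[:, 290:]=0
ys,xs=np.nonzero(m);W=np.array([atz("wrist",x,y,156)[:2] for x,y in zip(xs,ys)])
c=np.array([505,27.4]);r=np.hypot(*(W-c).T)
S=W[(r>44)&(r<62)]
A=np.c_[2*S,np.ones(len(S))];q=np.linalg.lstsq(A,(S**2).sum(1),rcond=None)[0];print("centre",q[:2],"r",np.sqrt(q[2]+q[:2]@q[:2]),len(S))
```

```text
[507.37262355  28.08142663 165.        ] [526.8908983 184.6155841  99.       ] [541.9607989   63.67819078 160.        ]Traceback (most recent call last):
  File "<stdin>", line 7, in <module>
  File "h.py", line 9, in atz
    c,d=ray(name,u,v,info); return c+d*(z-c[2])/d[2]
        ~~~^^^^^^^^^^^^^^^
  File "h.py", line 4, in ray
    i=info or cams.camera_info(name);K=i["camera_matrix"]
              ~~~~~~~~~~~~~~~~^^^^^^
ValueError: time passes only in moves, steps and waits
```

Call:
servo_tool(plan=[0.0027,-0.0005,0,0,0,0,0,0,0,0,0,0,0,0,0,0,0,0,0,0,0,0,0,0,0,0,0,0,0,0,0,0,0,0,0,0,0,0,0,0,0,0,0,0,0,0,0,0,0,0,0,0,0,0,0,0,0,0,0,0], fingers=1, force=50)

```text
clock: 11.78
position: [547.4, 61.6, 153.3]
orientation: [[0.428, 0.904, 0.002], [0.904, -0.428, 0.001], [0.001, 0.001, -1.0]]
wrist_force: [4.3, 2.9, 3.8]
grip_width: 18.5
```

Run:
```python
from h import *
s=ctrl.read_state();print(s["position"],s["wrist_force"],s["grip_width"])
cv2.imwrite(f"pics/n.png",cams.camera("wrist"))
im=cams.camera("scene")[110:220,200:330]
cv2.imwrite("pics/n2.png",cv2.resize(im,None,fx=5,fy=5,interpolation=cv2.INTER_CUBIC))
```

```text
[547.35759318  61.56283847 153.2516622 ] [4.34684242 2.89216821 3.81131616] 18.50472874918049
```

View pics/n.png

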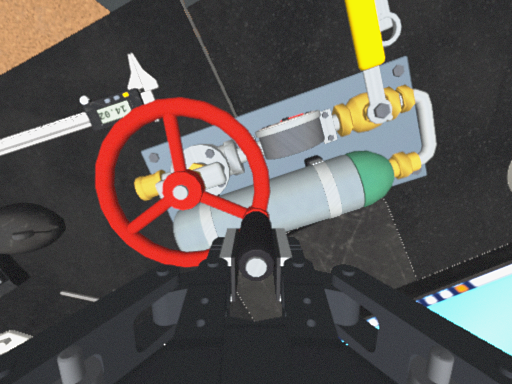

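View pics/n2.png

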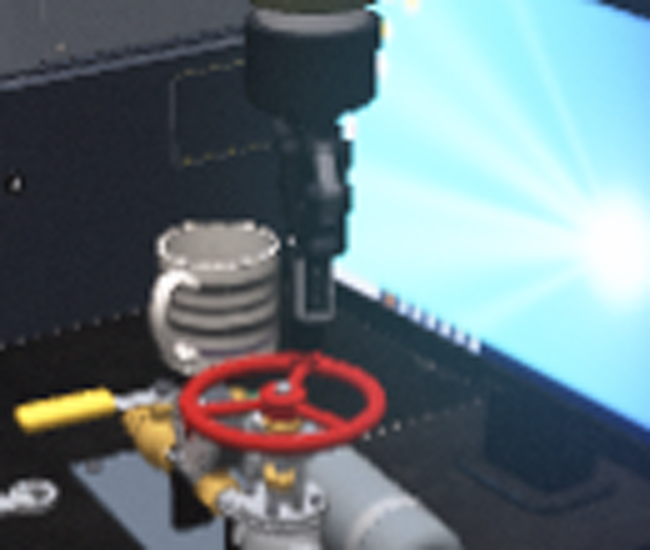

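```bash
cat > arc.py <<'E'
import numpy as np,sys
def arc(a0,da,n=10,R=53.):
    a=np.radians(a0+da*np.arange(n+1));p=np.c_[np.cos(a),np.sin(a)]*R/1000
    return np.diff(p,axis=0).round(4)
if __name__=="__main__":
    a0,da=map(float,sys.argv[1:3]);N=int(sys.argv[3])
    for k in range(N):
        print(a0+10*da*k,'[',', '.join(f"{x:g}, {y:g}, 0,0,0,0" for x,y in arc(a0+10*da*k,da)),']')
E
python3 arc.py 41 -6 1; python3 arc.py -19 -3 11
```

```text
41.0 [ 0.0034, -0.0044, 0,0,0,0, 0.0029, -0.0047, 0,0,0,0, 0.0024, -0.005, 0,0,0,0, 0.0019, -0.0052, 0,0,0,0, 0.0013, -0.0054, 0,0,0,0, 0.0008, -0.0055, 0,0,0,0, 0.0002, -0.0055, 0,0,0,0, -0.0004, -0.0055, 0,0,0,0, -0.001, -0.0055, 0,0,0,0, -0.0015, -0.0053, 0,0,0,0 ]
-19.0 [ -0.001, -0.0026, 0,0,0,0, -0.0011, -0.0025, 0,0,0,0, -0.0012, -0.0025, 0,0,0,0, -0.0014, -0.0024, 0,0,0,0, -0.0015, -0.0023, 0,0,0,0, -0.0016, -0.0023, 0,0,0,0, -0.0017, -0.0022, 0,0,0,0, -0.0018, -0.0021, 0,0,0,0, -0.0019, -0.002, 0,0,0,0, -0.002, -0.0019, 0,0,0,0 ]
-49.0 [ -0.0021, -0.0018, 0,0,0,0, -0.0022, -0.0017, 0,0,0,0, -0.0023, -0.0015, 0,0,0,0, -0.0024, -0.0014, 0,0,0,0, -0.0025, -0.0013, 0,0,0,0, -0.0025, -0.0012, 0,0,0,0, -0.0026, -0.001, 0,0,0,0, -0.0026, -0.0009, 0,0,0,0, -0.0027, -0.0007, 0,0,0,0, -0.0027, -0.0006, 0,0,0,0 ]
-79.0 [ -0.0027, -0.0005, 0,0,0,0, -0.0028, -0.0003, 0,0,0,0, -0.0028, -0.0002, 0,0,0,0, -0.0028, -0, 0,0,0,0, -0.0028, 0.0001, 0,0,0,0, -0.0028, 0.0003, 0,0,0,0, -0.0027, 0.0004, 0,0,0,0, -0.0027, 0.0006, 0,0,0,0, -0.0027, 0.0007, 0,0,0,0, -0.0026, 0.0008, 0,0,0,0 ]
-109.0 [ 
[... 1398 characters left out ...]
,0,0,0, 0.0028, -0.0001, 0,0,0,0, 0.0028, -0.0003, 0,0,0,0, 0.0027, -0.0004, 0,0,0,0, 0.0027, -0.0006, 0,0,0,0, 0.0027, -0.0007, 0,0,0,0, 0.0026, -0.0008, 0,0,0,0 ]
-289.0 [ 0.0026, -0.001, 0,0,0,0, 0.0025, -0.0011, 0,0,0,0, 0.0025, -0.0012, 0,0,0,0, 0.0024, -0.0014, 0,0,0,0, 0.0023, -0.0015, 0,0,0,0, 0.0023, -0.0016, 0,0,0,0, 0.0022, -0.0017, 0,0,0,0, 0.0021, -0.0018, 0,0,0,0, 0.002, -0.0019, 0,0,0,0, 0.0019, -0.002, 0,0,0,0 ]
-319.0 [ 0.0018, -0.0021, 0,0,0,0, 0.0017, -0.0022, 0,0,0,0, 0.0015, -0.0023, 0,0,0,0, 0.0014, -0.0024, 0,0,0,0, 0.0013, -0.0025, 0,0,0,0, 0.0012, -0.0025, 0,0,0,0, 0.001, -0.0026, 0,0,0,0, 0.0009, -0.0026, 0,0,0,0, 0.0007, -0.0027, 0,0,0,0, 0.0006, -0.0027, 0,0,0,0 ]
```

Call:
servo_tool(plan=[0.0034,-0.0044,0,0,0,0,0.0029,-0.0047,0,0,0,0,0.0024,-0.005,0,0,0,0,0.0019,-0.0052,0,0,0,0,0.0013,-0.0054,0,0,0,0,0.0008,-0.0055,0,0,0,0,0.0002,-0.0055,0,0,0,0,-0.0004,-0.0055,0,0,0,0,-0.001,-0.0055,0,0,0,0,-0.0015,-0.0053,0,0,0,0])

```text
clock: 12.72
position: [557.5, 8.5, 153.2]
orientation: [[0.428, 0.904, 0.002], [0.904, -0.428, -0.0], [0.001, 0.002, -1.0]]
wrist_force: [4.1, 0.9, 3.7]
grip_width: 18.6
```

Call:
servo_tool(plan=[-0.001,-0.0026,0,0,0,0,-0.0011,-0.0025,0,0,0,0,-0.0012,-0.0025,0,0,0,0,-0.0014,-0.0024,0,0,0,0,-0.0015,-0.0023,0,0,0,0,-0.0016,-0.0023,0,0,0,0,-0.0017,-0.0022,0,0,0,0,-0.0018,-0.0021,0,0,0,0,-0.0019,-0.002,0,0,0,0,-0.002,-0.0019,0,0,0,0])

```text
clock: 13.55
position: [541.6, -14.1, 153.2]
orientation: [[0.428, 0.904, 0.001], [0.904, -0.428, -0.0], [0.0, 0.001, -1.0]]
wrist_force: [3.0, 0.6, 6.8]
grip_width: 18.5
```

Run:
```python
from h import *
s=ctrl.read_state();print(s["position"],s["wrist_force"],s["grip_width"],s["joint_positions"].round(2))
cv2.imwrite(f"pics/o.png",cams.camera("wrist"))
```

```text
[541.63841154 -14.14890419 153.20772279] [2.99045418 0.62196738 6.75752941] 18.45933576519981 [-0.45  0.24  0.49  1.69 -0.12  1.24  1.2 ]
```

View pics/o.png

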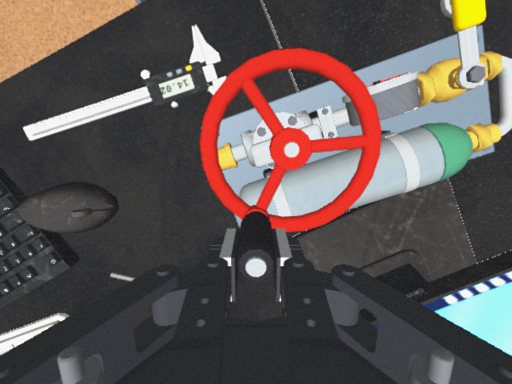

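Wheel follows: the handle (256,268) is still between the pads and the rim has rotated. Continue.

Call:
servo_tool(plan=[-0.0021,-0.0018,0,0,0,0,-0.0022,-0.0017,0,0,0,0,-0.0023,-0.0015,0,0,0,0,-0.0024,-0.0014,0,0,0,0,-0.0025,-0.0013,0,0,0,0,-0.0025,-0.0012,0,0,0,0,-0.0026,-0.001,0,0,0,0,-0.0026,-0.0009,0,0,0,0,-0.0027,-0.0007,0,0,0,0,-0.0027,-0.0006,0,0,0,0])

```text
clock: 14.43
position: [516.8, -25.7, 153.2]
orientation: [[0.428, 0.904, 0.0], [0.904, -0.428, 0.0], [0.001, 0.0, -1.0]]
wrist_force: [3.1, 1.6, 6.6]
grip_width: 18.4
```

Call:
servo_tool(plan=[-0.0027,-0.0005,0,0,0,0,-0.0028,-0.0003,0,0,0,0,-0.0028,-0.0002,0,0,0,0,-0.0028,0,0,0,0,0,-0.0028,0.0001,0,0,0,0,-0.0028,0.0003,0,0,0,0,-0.0027,0.0004,0,0,0,0,-0.0027,0.0006,0,0,0,0,-0.0027,0.0007,0,0,0,0,-0.0026,0.0008,0,0,0,0])

```text
clock: 15.27
position: [489.7, -23.4, 153.2]
orientation: [[0.428, 0.904, 0.001], [0.904, -0.428, 0.001], [0.001, 0.001, -1.0]]
wrist_force: [3.6, 3.0, 5.9]
grip_width: 18.4
```

Call:
servo_tool(plan=[-0.0026,0.001,0,0,0,0,-0.0025,0.0011,0,0,0,0,-0.0025,0.0012,0,0,0,0,-0.0024,0.0014,0,0,0,0,-0.0023,0.0015,0,0,0,0,-0.0023,0.0016,0,0,0,0,-0.0022,0.0017,0,0,0,0,-0.0021,0.0018,0,0,0,0,-0.002,0.0019,0,0,0,0,-0.0019,0.002,0,0,0,0])

```text
clock: 16.1
position: [471.0, -12.0, 153.5]
orientation: [[0.43, 0.903, 0.01], [0.903, -0.43, -0.004], [0.0, 0.011, -1.0]]
wrist_force: [31.5, -15.0, -15.6]
grip_width: 18.7
```

Run:
```python
from h import *
s=ctrl.read_state();print(s["position"],s["wrist_force"],s["wrist_torque"])
cv2.imwrite(f"pics/p.png",cams.camera("wrist"))
im=cams.camera("scene")[110:220,200:330]
cv2.imwrite("pics/p2.png",cv2.resize(im,None,fx=5,fy=5,interpolation=cv2.INTER_CUBIC))
s=ctrl.read_state();print(s["position"],s["wrist_force"])
```

```text
[470.97942732 -12.03224521 153.46393283] [ 31.49115626 -15.02224637 -15.58106756] [-3.19793051 -6.72904858 -0.01469206]
[471.18853921 -12.22187494 153.40470597] [ 26.23733775  -9.38936803 -11.98854903]
```

View pics/p.png

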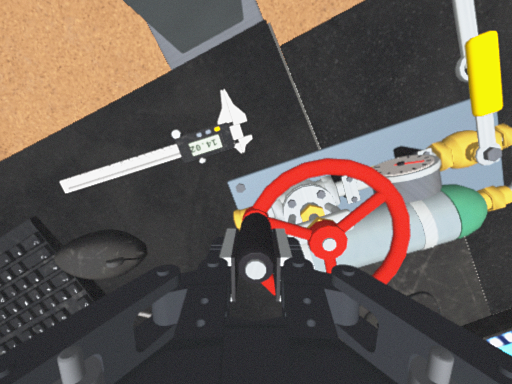

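View pics/p2.png

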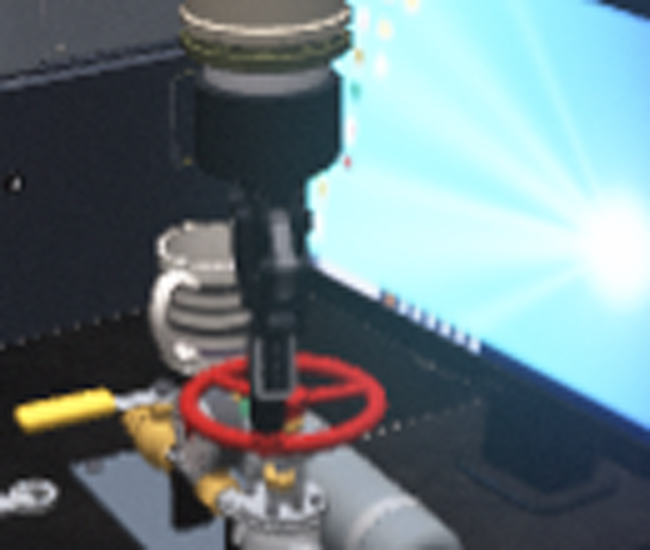

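Call:
servo_tool(plan=[-0.002,0.0018,0,0,0,0,-0.001,0.0008,0,0,0,0,0,0,0,0,0,0,0,0,0,0,0,0,0,0,0,0,0,0,0,0,0,0,0,0,0,0,0,0,0,0,0,0,0,0,0,0,0,0,0,0,0,0,0,0,0,0,0,0])

```text
clock: 17.03
position: [470.0, -11.6, 153.8]
orientation: [[0.433, 0.901, 0.013], [0.901, -0.433, -0.006], [-0.0, 0.015, -1.0]]
wrist_force: [33.4, -14.6, -14.7]
grip_width: 18.4
```

Run:
```python
import numpy as np
S=np.array([(547.4,61.6),(557.5,8.5),(541.6,-14.1),(516.8,-25.7),(489.7,-23.4),(471.1,-12.1)])
from scipy.optimize import least_squares
r=least_squares(lambda q:np.hypot(*(S-q[:2]).T)-q[2],[505,27,53]);print(r.x,r.fun)
r=least_squares(lambda q:np.hypot(*(S-q[:2]).T)-53,[505,27]);c=r.x;print(c,r.fun,np.degrees(np.arctan2(*(S-c).T[::-1])))
```

```text
[507.52476253  26.57584657  53.09317678] [-0.0203411   0.05059604 -0.03051285 -0.0008594  -0.03370637  0.03482369]
[507.59231816  26.48767026] [ 0.08038464  0.05028735 -0.04831069 -0.00628026 -0.00080479  0.11023989] [  41.41387576  -19.82011948  -50.0409615   -79.99405067 -109.73047904
 -133.40138924]
```

```bash
python3 arc.py -139 12 1;python3 arc.py -31 15 4
```

```text
-139.0 [ 0.0081, -0.0076, 0,0,0,0, 0.0095, -0.0057, 0,0,0,0, 0.0105, -0.0036, 0,0,0,0, 0.011, -0.0014, 0,0,0,0, 0.011, 0.001, 0,0,0,0, 0.0106, 0.0032, 0,0,0,0, 0.0097, 0.0054, 0,0,0,0, 0.0084, 0.0073, 0,0,0,0, 0.0067, 0.0088, 0,0,0,0, 0.0047, 0.01, 0,0,0,0 ]
-31.0 [ 0.0055, 0.0127, 0,0,0,0, 0.002, 0.0137, 0,0,0,0, -0.0016, 0.0137, 0,0,0,0, -0.0051, 0.0129, 0,0,0,0, -0.0082, 0.0111, 0,0,0,0, -0.0108, 0.0086, 0,0,0,0, -0.0127, 0.0055, 0,0,0,0, -0.0137, 0.002, 0,0,0,0, -0.0137, -0.0016, 0,0,0,0, -0.0129, -0.0051, 0,0,0,0 ]
119.0 [ -0.0111, -0.0082, 0,0,0,0, -0.0086, -0.0108, 0,0,0,0, -0.0055, -0.0127, 0,0,0,0, -0.002, -0.0137, 0,0,0,0, 0.0016, -0.0137, 0,0,0,0, 0.0051, -0.0129, 0,0,0,0, 0.0082, -0.0111, 0,0,0,0, 0.0108, -0.0086, 0,0,0,0, 0.0127, -0.0055, 0,0,0,0, 0.0137, -0.002, 0,0,0,0 ]
269.0 [ 0.0137, 0.0016, 0,0,0,0, 0.0129, 0.0051, 0,0,0,0, 0.0111, 0.0082, 0,0,0,0, 0.0086, 0.0108, 0,0,0,0, 0.0055, 0.0127, 0,0,0,0, 0.002, 0.0137, 0,0,0,0, -0.0016, 0.0137, 0,0,0,0, -0.0051, 0.0129, 0,0,0,0, -0.0082, 0.0111, 0,0,0,0, -0.0108, 0.0086, 0,0,0,0 ]
419.0 [ -0.0127, 0.0055, 0,0,0,0, -0.0137, 0.002, 0,0,0,0, -0.0137, -0.0016, 0,0,0,0, -0.0129, -0.0051, 0,0,0,0, -0.0111, -0.0082, 0,0,0,0, -0.0086, -0.0108, 0,0,0,0, -0.0055, -0.0127, 0,0,0,0, -0.002, -0.0137, 0,0,0,0, 0.0016, -0.0137, 0,0,0,0, 0.0051, -0.0129, 0,0,0,0 ]
```

Call:
servo_tool(plan=[0.003,-0.0026,0,0,0,0,0.0081,-0.0076,0,0,0,0,0.0095,-0.0057,0,0,0,0,0.0105,-0.0036,0,0,0,0,0.011,-0.0014,0,0,0,0,0.011,0.001,0,0,0,0,0.0106,0.0032,0,0,0,0,0.0097,0.0054,0,0,0,0,0.0084,0.0073,0,0,0,0,0.0067,0.0088,0,0,0,0])

```text
clock: 17.87
position: [551.5, -1.7, 153.4]
orientation: [[0.429, 0.903, -0.002], [0.903, -0.429, -0.0], [-0.001, -0.002, -1.0]]
wrist_force: [-5.8, -0.6, 14.6]
grip_width: 18.5
```

Call:
servo_tool(plan=[0.0055,0.0127,0,0,0,0,0.002,0.0137,0,0,0,0,-0.0016,0.0137,0,0,0,0,-0.0051,0.0129,0,0,0,0,-0.0082,0.0111,0,0,0,0,-0.0108,0.0086,0,0,0,0,-0.0127,0.0055,0,0,0,0,-0.0137,0.002,0,0,0,0,-0.0137,-0.0016,0,0,0,0,-0.0129,-0.0051,0,0,0,0])

```text
clock: 18.7
position: [480.8, 73.3, 153.5]
orientation: [[0.427, 0.904, 0.001], [0.904, -0.427, 0.001], [0.001, 0.001, -1.0]]
wrist_force: [3.9, -0.1, 8.9]
grip_width: 18.8
```

Call:
servo_tool(plan=[-0.0111,-0.0082,0,0,0,0,-0.0086,-0.0108,0,0,0,0,-0.0055,-0.0127,0,0,0,0,-0.002,-0.0137,0,0,0,0,0.0016,-0.0137,0,0,0,0,0.0051,-0.0129,0,0,0,0,0.0082,-0.0111,0,0,0,0,0.0108,-0.0086,0,0,0,0,0.0127,-0.0055,0,0,0,0,0.0137,-0.002,0,0,0,0])

```text
clock: 19.53
position: [505.6, -26.3, 153.4]
orientation: [[0.428, 0.904, -0.001], [0.904, -0.428, 0.002], [0.002, -0.002, -1.0]]
wrist_force: [-3.5, 9.4, 14.9]
grip_width: 18.4
```

Run:
```python
from h import *
s=ctrl.read_state();print(s["position"],s["wrist_force"],s["grip_width"],s["joint_positions"].round(2))
cv2.imwrite(f"pics/q.png",cams.camera("wrist"))
```

```text
[505.62382814 -26.29534021 153.40857813] [-3.5395212   9.35312256 14.9239438 ] 18.4241079401918 [-0.49  0.16  0.54  1.78 -0.09  1.22  1.2 ]
```

View pics/q.png

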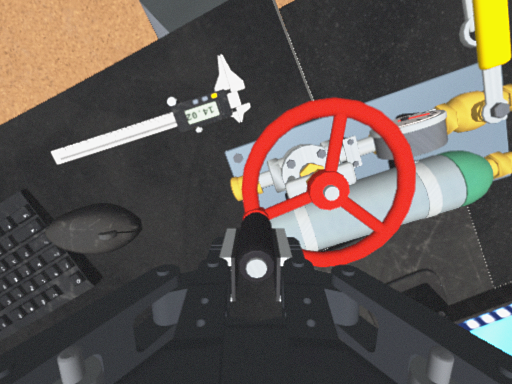

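Handle still between the pads at (256,268), lever still square. Continue.

Call:
servo_tool(plan=[0.0137,0.0016,0,0,0,0,0.0129,0.0051,0,0,0,0,0.0111,0.0082,0,0,0,0,0.0086,0.0108,0,0,0,0,0.0055,0.0127,0,0,0,0,0.002,0.0137,0,0,0,0,-0.0016,0.0137,0,0,0,0,-0.0051,0.0129,0,0,0,0,-0.0082,0.0111,0,0,0,0,-0.0108,0.0086,0,0,0,0])

```text
clock: 20.42
position: [534.9, 71.9, 153.5]
orientation: [[0.428, 0.904, 0.002], [0.904, -0.428, -0.0], [0.001, 0.002, -1.0]]
wrist_force: [3.0, -1.7, 10.1]
grip_width: 18.4
```

Call:
servo_tool(plan=[-0.0127,0.0055,0,0,0,0,-0.0137,0.002,0,0,0,0,-0.0137,-0.0016,0,0,0,0,-0.0129,-0.0051,0,0,0,0,-0.0111,-0.0082,0,0,0,0,-0.0086,-0.0108,0,0,0,0,-0.0055,-0.0127,0,0,0,0,-0.002,-0.0137,0,0,0,0,0.0016,-0.0137,0,0,0,0,0.0051,-0.0129,0,0,0,0])

```text
clock: 21.25
position: [460.5, 0.6, 153.5]
orientation: [[0.427, 0.904, 0.001], [0.904, -0.427, 0.002], [0.002, 0.0, -1.0]]
wrist_force: [5.9, 6.9, 5.5]
grip_width: 18.6
```

```bash
python3 - <<'E'
from h import *
s=ctrl.read_state();P=s["position"];print(P,s["wrist_force"],np.degrees(np.arctan2(P[1]-26.55,P[0]-507.55)))
E
python3 arc.py 209 1.75 1
```

```text
[460.45607495   0.64731907 153.50377323] [5.8973817  6.91372138 5.47496156] -151.1882514982106
209.0 [ 0.0008, -0.0014, 0,0,0,0, 0.0008, -0.0014, 0,0,0,0, 0.0009, -0.0014, 0,0,0,0, 0.0009, -0.0013, 0,0,0,0, 0.001, -0.0013, 0,0,0,0, 0.001, -0.0013, 0,0,0,0, 0.001, -0.0012, 0,0,0,0, 0.0011, -0.0012, 0,0,0,0, 0.0011, -0.0012, 0,0,0,0, 0.0012, -0.0011, 0,0,0,0 ]
```

Call:
servo_tool(plan=[0.0016,-0.0028,0,0,0,0,0.0018,-0.0027,0,0,0,0,0.002,-0.0026,0,0,0,0,0.0021,-0.0024,0,0,0,0,0.0023,-0.0023,0,0,0,0,0,0,0,0,0,0,0,0,0,0,0,0,0,0,0,0,0,0,0,0,0,0,0,0,0,0,0,0,0,0])

```text
clock: 22.08
position: [470.8, -12.1, 153.5]
orientation: [[0.428, 0.904, 0.001], [0.904, -0.428, 0.001], [0.001, 0.001, -1.0]]
wrist_force: [3.3, 2.3, 9.8]
grip_width: 18.5
```

Run:
```python
from h import *
s=ctrl.read_state();P=s["position"];print(P,s["wrist_force"],s["grip_width"],np.abs(s["qvel"]).max(),np.degrees(np.arctan2(P[1]-26.55,P[0]-507.55)))
cv2.imwrite(f"pics/r.png",cams.camera("wrist"))
im=cams.camera("scene")[110:230,180:330]
cv2.imwrite("pics/r2.png",cv2.resize(im,None,fx=5,fy=5,interpolation=cv2.INTER_CUBIC))
```

```text
[470.76141142 -12.10737493 153.46098719] [3.33865511 2.26627602 9.8299045 ] 18.542216087733507 0.0018619908038939267 -133.5810814049476
```

View pics/r.png

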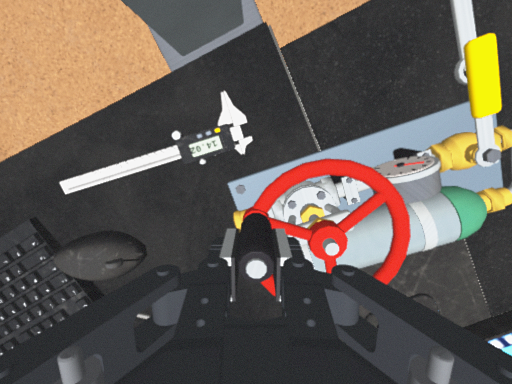

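View pics/r2.png

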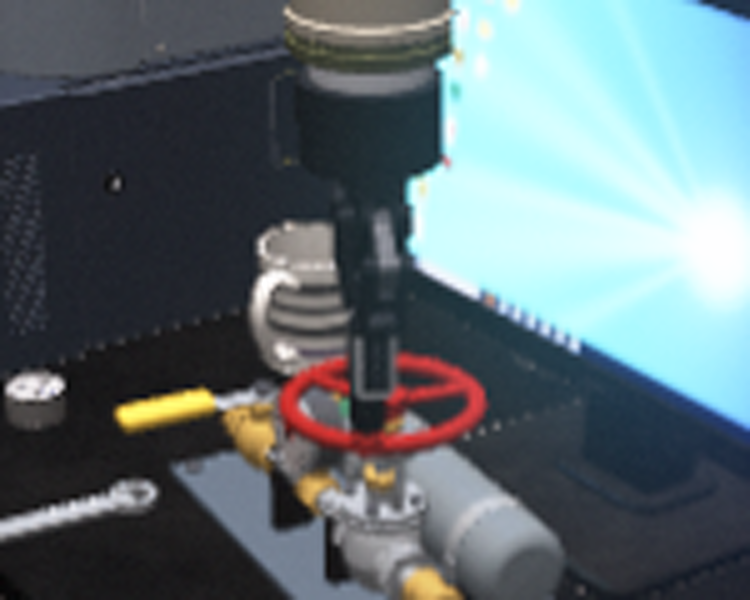

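Run:
```python
from plant import ctrl
print(ctrl.close_job());
```

```text
the job is handed in; nothing more can be done
None
```

The lever is shut, and the wheel was closed on its stop and backed off two full turns. I handed the job in at about 22 s with the black handle still gripped; no verdict was reported.

- **Lever:** The first push passed over the lever without touching it, because the closed fingertips sit about 28 mm above where the stated TCP puts them. I repeated it about 30 mm lower, and the lever met its stop at about 21 N. In the last pictures it is still square across the pipe. One picture measurement put it about 3° off square, which is within the limit and within my measuring error.
- **Wheel closed:** I cranked it about 175° clockwise, where it stopped against about 35 N, and held it there for about 0.8 s.
- **Wheel backed off:** I turned it two full turns counterclockwise. The tool ended at -133.6° on the fitted circle, against -133.4° to -134.5° measured at the stop under load. The last wrist picture matches the one taken at the stop.
- **Grip at hand-in:** The fingers read 18.5 mm apart on the 20 mm handle with the grip set to 50 N, and the arm was at rest. The grasp point is about 2–3 mm from the handle's axis and about 15 mm from its middle.
- **Everything else:** The spanner, mug, sample and calliper look unmoved in the pictures. I did not check the hex key at the end, but the arm worked well away from it.

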